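# Clamp the carved printing block in its jig

## Robot

A 6-joint arm with a two-finger parallel gripper is mounted at the origin on the work surface. World frame = base frame: x ahead of the robot, y to its left, z up, the work surface at z = 0. Lengths are in mm, angles in rad, forces in N, time in s.
With the tool pointing down it reaches from about 300 to 775 mm from the base axis. Payload 14.6 kg.
Tool frame: the origin (TCP) lies midway between the tips of the shut fingers; the grasp point (between the pads) lies manip.tcp_to_grasp behind it (manip.tcp_to_grasp is the distance from the TCP to the grasp point, in mm); x points along the fingers, z is the direction in which the jaws open and shut, and the axes are right-handed (so a half turn about x gives the same grasp; the last joint's range is limited). The gripper opens to 94 mm and grips with 3 to 60 N. Pads are 16 mm wide; open, the fingers measure 119 mm over their backs; the gripper's body (75 mm by 177 mm) begins 78 mm behind the grasp point.
Start: joints at [-1.315, 0.3, 1.521, -0, 1.321, -0.067], TCP at [174.466, -521.585, 205.446] pointing down, gripper open.
Joint ranges: [-3.03, 3.03], [-0.79, 2.21], [0.23, 2.52], [-1.04, 4.18], [0, 3.07], [-2.55, 2.55]. Speed limits (rad/s): [2.22, 2.22, 2.57, 3.14, 3.14, 3.14].

## Interface

Orientations are given as [roll, pitch, yaw] about the fixed x, y, z axes, in that order (R = Rz(yaw) Ry(pitch) Rx(roll)).
In Python, from cell import manip gives the robot as it stands.
- The arm moves only by the shell command python3 -m jog 'ROWS' [FORCE]. ROWS is JSON, a list of rows, each an object of numbers: "grip": the opening, from 0 (shut) to 1 (fully open); "tx", "ty", "tz": the shift along the tool's x, y, z in units of 40 mm (1.0 is 40 mm); "turn": the turn about the tool's x in units of 6 degrees (1.0 is 6 degrees). In form: [{"grip": .., "tx": .., "ty": .., "tz": .., "turn": ..}, ...]. A call has 1 to 12 rows; each row is the pose to reach, as a shift and turn from the pose commanded when the call began, along the tool's axes at that moment; what a row does not reach only later rows make up. A row lasts 1/12 s, in which the tool goes at most 41.7 mm and 7.16 degrees, less where a joint would pass 70% of its speed; a pose out of reach is approached as far as the arm can. A call with a gripper value outside its range is refused whole. The fingers move at their own pace and stop on an object; FORCE is the grip in N (left out, the last holds). Time passes only in rows, so rows that repeat a pose let the fingers close. It gives the time, the measured TCP pose, the force and the opening at its end, in the units of the state.
- manip.read_state(): the state, without advancing time (a new reading comes with each control period).
- manip.camera(name): name is "scene" or "side" or "wrist"; returns a dict with "image" (420x560x3 uint8, red, green, blue), "fx", "fy", "cx", "cy" (pixels), "eye" and "attitude" of the camera in the world. Camera axes: x right, y up, looking along -z (the intrinsics and any distortion apply to the point x, -y, -z); pixel columns grow to the right and rows downward; lengths in mm; the calibration is good to about 2 mm. A picture is of the moment at which its call begins. There is no depth.
- manip.sign_off(): hands the job in, once; it reports no verdict.
The state is a dict: "clock": time; "joints": joint angles; "qd": joint speeds; "effort": joint torques, N m; "eef_pos": TCP position; "eef_rot": TCP orientation; "wrist_force": force on the tool from outside, world axes, zero at the start; "moment": the same for the moment, N m; "finger_gap": finger opening in mm.
Only numpy, scipy, OpenCV 4.12 (cv2) and the standard library are available. Lean on these libraries where they do the work, as an engineer would, in place of code of your own. Each camera call takes 0.05 s, during which the arm holds its last target. There are 200 camera calls.

## Task

Clamp the carved printing block in the jig: with the outside of a finger, gently push the strap's upright stud so that the strap swings right across the block's plain margin and comes home against its stop under the cam, and only then push the black-ended cam lever fully down until it lies level. Push with the fingers only, gripping and lifting nothing, and leave the block and the jar, brush and carton where they are.

Things in the scene. Friction and masses are not known exactly. Their poses are not given: they have to be found in the camera images.
- jig: Fixed plywood jig. Origin on the table, midway between strap pivot and cam; x away from the robot at yaw 0, y left. Plate 12 mm thick, x -140 to +60, y -130 to +130 mm. Dark wood fences (top at 26 mm) on the block's +x and +y sides. Steel strap-stop pin, 10 mm diameter, at x -19.5, y -70, top at 43 mm. Steel cam post, 34 mm wide, at y -108 to -122, top at 76 mm. All heights are above the table.
- strap_pivot (a point): Centre of the strap's vertical pivot, fixed on the jig at x = 0, y = +100 mm, 41 mm above the table. A bolt head there rises to 52 mm.
- strap (a joint): Strap angle, rad. Flat aluminium bar 28 x 6 mm (top 44 mm above table), reaching 194 mm from its pivot. 0 = home: points along the jig's -y over the block, its end under the cam, against the stop. Positive = open, counter-clockwise from above, free end to the jig's +x (1.57 = along +x; limit 1.7). Begins 0.75 to 1.2. Stiff pivot: stays where left, about 1.5 N at the stud moves it.
- stud (a point): Middle of the upright steel stud on the strap, 80 mm from the pivot along the strap's centre line. Round, 14 mm diameter, from 44 to 80 mm above the table (this point at 62 mm). Push its far side (the side away from the block) to swing the strap home. Turns with the strap.
- cam_pin (a point): Centre of the cam lever's horizontal hinge, fixed on the jig at x = 0, y = -92 mm, 62 mm above the table; the hinge runs along the jig's y.
- lever (a joint): Cam lever angle in rad above level. 0 = fully down, clamped: the lever lies level, pointing along the jig's -x, against a stop. It begins raised 0.75 to 1.1 (limit 1.3) and its tip comes down in an arc, towards -x. Friction 0.3 N m: about 4 N at the ball moves it, and it stays where left.
- lever_ball (a point): Centre of the black ball, 22 mm diameter, at the end of the cam lever, 80 mm from the hinge along the lever. The lever is a 10 mm steel bar; the cam disc on the hinge has a radius of 13 mm. When down the ball's top is 73 mm above the table.
- block_center (a point): Centre of the loose carved wooden printing block, 140 x 110 x 22 mm (x, y, z; 0.25 kg), lying flat on the jig plate in the corner of the fences; centre 23 mm and top 34 mm above the table. Axes as the jig's. The strap passes just clear over its plain margin at its +x end.
- jar_center (a point): Centre of an upright closed ink jar, 58 mm diameter, 68 mm high, standing beside the jig. Leave alone.
- brush_center (a point): A wide wooden ink brush lying flat, about 155 x 50 x 18 mm, long side along its x; point about mid-length, 10 mm above the table. Leave alone.
- carton_center (a point): Centre of a closed blue carton, 190 x 62 x 36 mm, long side along its x, lying beside the jig. Leave alone.

How it is judged:
By the outcome, as a careful person would: the job done as asked, in the order asked, and still so for the second after the job is handed in, with the robot touching nothing.
It also fails if it takes over 48 s, if anything falls off the work surface, if the arm or the gripper's body presses on something with over 40 N, if the wrist force passes 120 N, or if a joint passes its speed limit or range.

## Working session

There is one attempt and no reset: what is moved stays moved. The work goes in short steps, Python scripts to look and compute and a shell command to move; the robot and the scene stay as the last step left them, time stands still between calls to the robot, and variables do not carry over. Pictures are saved under pics/ and viewed, about 8 in all and at most 12, crops included, and the job is handed in when it is done.

```bash
mkdir -p pics; ls
python3 - <<'E'
from cell import manip
import cv2,numpy as np
np.set_printoptions(precision=4,suppress=True)
s=manip.read_state(); print(s['clock'],s['eef_pos'],s['eef_rot'],s['wrist_force'],s['finger_gap'],manip.tcp_to_grasp)
for n in("scene","side","wrist"):
    c=manip.camera(n); cv2.imwrite(f'pics/{n}0.png',c['image'][:,:,::-1])
    print(n,{k:v for k,v in c.items() if k!='image'})
E
```

```text
pics
0.0 [ 174.4073 -521.3305  204.8653] [3.0588 1.5696 1.8107] [0.3194 0.2622 0.4528] 94.31777180950128 18.8
scene {'fx': 430.14604237567164, 'fy': 430.14604237567164, 'cx': 277.4582894541919, 'cy': 221.58537388064653, 'eye': array([774.8584, 482.7957, 847.2899]), 'attitude': array([ 0.5721, -0.0028,  2.684 ])}
side {'fx': 473.07467433231443, 'fy': 473.07467433231443, 'cx': 281.6101677182502, 'cy': 218.21558408262982, 'eye': array([ 483.5144, -664.8199,  776.6319]), 'attitude': array([ 0.7704, -0.0052, -0.0743])}
wrist {'fx': 373.22018952206804, 'fy': 373.22018952206804, 'cx': 276.5351761235651, 'cy': 213.46923631630958, 'eye': array([ 253.9757, -495.2456,  383.5713]), 'attitude': array([-0.2917,  0.0004, -1.2475])}
```

View pics/scene0.png

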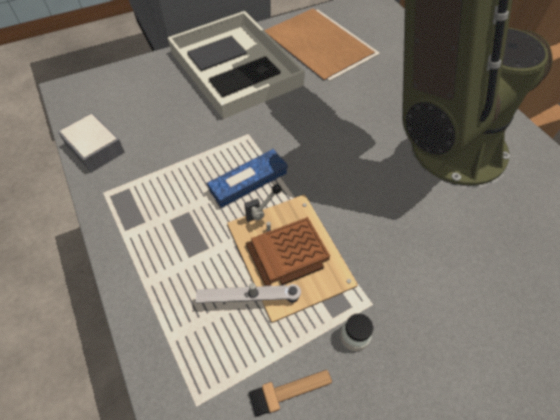

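View pics/side0.png

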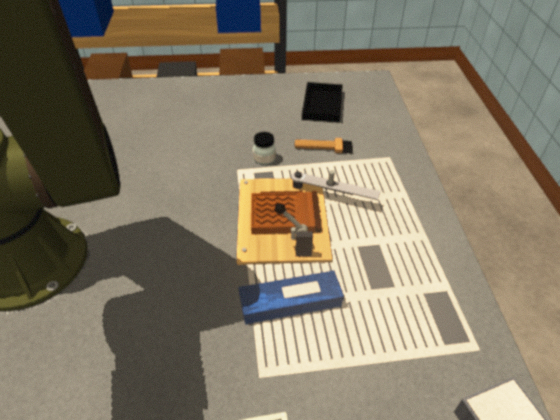

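Scene: pivot about (293,292), stud (253,292), ball (277,188). Side: pivot about (297,178), stud (331,176), ball (280,209). I'll zoom both for precise pixels.

```bash
python3 - <<'E'
import cv2,numpy as np
a=cv2.imread('pics/scene0.png')[170:320,180:360]; b=cv2.imread('pics/side0.png')[150:275,225:390]
a=cv2.resize(a,None,fx=2.2*1,fy=2.2,interpolation=3);b=cv2.resize(b,None,fx=2.4,fy=2.4,interpolation=3)
h=max(a.shape[0],b.shape[0]);p=lambda m:cv2.copyMakeBorder(m,0,h-m.shape[0],0,0,0)
cv2.imwrite('pics/z.png',np.hstack([p(a),p(b)]));print(a.shape,b.shape)
E
cat > h.py <<'E'
import numpy as np
from scipy.spatial.transform import Rotation as R
from cell import manip
C={'scene':(430.146,277.458,221.585,[774.8584,482.7957,847.2899],[0.5721,-0.0028,2.684]),
'side':(473.0747,281.610,218.2156,[483.5144,-664.8199,776.6319],[0.7704,-0.0052,-0.0743])}
def ray(n,u,v):
    f,cx,cy,e,a=C[n]; d=R.from_euler('xyz',a).apply([(u-cx)/f,-(v-cy)/f,-1]); return np.array(e),d/np.linalg.norm(d)
def onz(n,u,v,z):
    e,d=ray(n,u,v); return e+d*(z-e[2])/d[2]
def tri(p,q):
    (e1,d1),(e2,d2)=ray('scene',*p),ray('side',*q)
    s,t=np.linalg.lstsq(np.c_[d1,-d2],e2-e1,rcond=None)[0]
    a,b=e1+s*d1,e2+t*d2; return (a+b)/2,np.linalg.norm(a-b)
def proj(n,P):
    f,cx,cy,e,a=C[n]; x=R.from_euler('xyz',a).inv().apply(np.array(P)-e); return cx+f*x[0]/-x[2],cy-f*x[1]/-x[2]
E
python3 - <<'E'
from h import *
np.set_printoptions(precision=1,suppress=True)
for n,p,q in(('pivot',(293,292),(297,176)),('stud',(253,290),(331,174)),('ball',(277,188),(280,209)),('hinge',(255,210),(301,231))): print(n,*tri(p,q))
E
```

```text
(330, 396, 3) (300, 396, 3)
pivot [588.5 183.5  40.6] 2.7503280198488445
stud [663.2 155.   66.9] 2.070321199935259
ball [532.   -9.2 125.3] 1.1458500172460913
hinge [578.3 -16.5  65.1] 6.238834818060425
```

View pics/z.png

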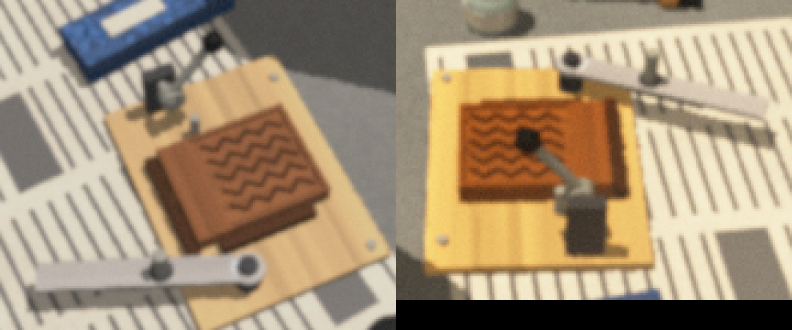

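Run:
```python
from h import *
np.set_printoptions(precision=1,suppress=True)
print('pivot',onz('scene',292.7,290,52),onz('side',297.9,175,52))
print('studtop',onz('scene',253.2,285.5,80),onz('side',331.7,172.5,80), 'base',onz('scene',252.7,293.6,44),onz('side',330,183.3,44))
print('ball',*tri((276.4,188.6),(280,207.9)))
print('end strap',onz('scene',(38+10)/2.2+180-4,274/2.2+170,44),onz('side',(767-396)/2.4+225,106/2.4+150,44))
for n,u,v in(('side',238.3,263.3),('side',332.5,260.4),('side',239.2,179.2),('scene',228.6,223.6),('scene',356.4,284.5),('scene',305,195.5)): print('corner',n,onz(n,u,v,12))
```

```text
pivot [591.  183.4  52. ] [588.  174.2  52. ]
studtop [661.8 151.9  80. ] [661.3 145.2  80. ] base [664.7 151.9  44. ] [660.8 149.   44. ]
ball [533.1  -7.6 126.3] 0.9057778450294146
end strap [764.2 105.4  44. ] [768.  104.5  44. ]
corner side [443.9 -48.   12. ]
corner side [638.8 -54.   12. ]
corner side [448.9 214.7  12. ]
corner scene [638.6 -43.3  12. ]
corner scene [455.2 216.5  12. ]
corner scene [442.7 -36.5  12. ]
```

```bash
cat >> h.py <<'E'
np.set_printoptions(precision=3,suppress=True)
O=np.array([586.,81.]);PSI=-0.033
J=lambda x,y:O+np.array([[np.cos(PSI),-np.sin(PSI)],[np.sin(PSI),np.cos(PSI)]])@[x,y]
PIV=J(0,100)
def rot(): return R.from_euler('xyz',manip.read_state()['eef_rot']).as_matrix()
def to(P): # rows for world TCP targets, units
    s=manip.read_state(); return rot().T@(np.array(P)-s['eef_pos'])/40
def pose(th,gap=0,half=12.5,z=58): # TCP touching stud's far side at strap angle th
    a=-np.pi/2+PSI+th; u=np.array([np.cos(a),np.sin(a)]); n=np.array([-u[1],u[0]])
    return np.r_[PIV+80*u+n*(7+half+gap),z]
def st():
    s=manip.read_state(); M=rot(); print(s['clock'],s['eef_pos'],'F',s['wrist_force'],'gap',round(s['finger_gap'],1),'j6',s['joints'][5],'tool z yaw',np.degrees(np.arctan2(M[1,2],M[0,2])))
E
python3 - <<'E'
from h import *
st(); print(rot()); print('needed yaw deg (mod180) start',np.degrees(-np.pi+PSI+1.2)%180,'end',np.degrees(PSI)%180)
p=pose(1.2,25,z=180); print(p,to(p)); print(proj('scene',np.r_[pose(1.2)[:2],58]))
E
```

```text
0.15 [ 174.424 -521.39   205.022] F [ 0.246  0.698 -0.021] gap 94.2 j6 -0.06658923209190658 tool z yaw -71.5050160048106
[[-0.     0.948  0.317]
 [ 0.001  0.317 -0.948]
 [-1.     0.    -0.001]]
needed yaw deg (mod180) start 66.86417469176708 end 178.10923927606828
[680.35  190.434 180.   ] [  0.638  17.64  -12.864]
(np.float64(252.96053126212863), np.float64(298.5750164115373))
```

```bash
python3 -m jog '[{"grip":0,"tx":0,"ty":9,"tz":-6.5,"turn":-12},{"grip":0,"tx":0,"ty":9,"tz":-6.5,"turn":-12},{"grip":0,"tx":0,"ty":9,"tz":-6.5,"turn":-12},{"grip":0,"tx":0,"ty":9,"tz":-6.5,"turn":-12},{"grip":0,"tx":0,"ty":9,"tz":-6.5,"turn":-12},{"grip":0,"tx":0,"ty":9,"tz":-6.5,"turn":-12},{"grip":0,"tx":0,"ty":9,"tz":-6.5,"turn":-12},{"grip":0,"tx":0,"ty":9,"tz":-6.5,"turn":-12},{"grip":0,"tx":0,"ty":9,"tz":-6.5,"turn":-12},{"grip":0,"tx":0,"ty":9,"tz":-6.5,"turn":-12},{"grip":0,"tx":0,"ty":9,"tz":-6.5,"turn":-12},{"grip":0,"tx":0,"ty":9,"tz":-6.5,"turn":-12}]' 10
python3 - <<'E'
from h import *
st(); print(to(pose(1.2,25,z=180)))
E
```

```text
clock: 1.15
eef_pos: [435.2, -157.3, 205.3]
eef_rot: [1.356, 1.57, 1.37]
wrist_force: [-0.4, -1.3, -0.4]
finger_gap: 17.1
1.15 [ 435.24  -157.347  205.304] F [-0.434 -1.282 -0.447] gap 17.1 j6 -0.44038000646037245 tool z yaw 0.7862924830480726
[0.639 8.609 6.246]
```

```bash
python3 -m jog '[{"grip":0,"tx":0,"ty":8.6,"tz":6.2,"turn":-11},{"grip":0,"tx":0,"ty":8.6,"tz":6.2,"turn":-11},{"grip":0,"tx":0,"ty":8.6,"tz":6.2,"turn":-11},{"grip":0,"tx":0,"ty":8.6,"tz":6.2,"turn":-11},{"grip":0,"tx":0,"ty":8.6,"tz":6.2,"turn":-11},{"grip":0,"tx":0.6,"ty":8.6,"tz":6.2,"turn":-11},{"grip":0,"tx":0.6,"ty":8.6,"tz":6.2,"turn":-11},{"grip":0,"tx":0.6,"ty":8.6,"tz":6.2,"turn":-11},{"grip":0,"tx":0.6,"ty":8.6,"tz":6.2,"turn":-11},{"grip":0,"tx":0.6,"ty":8.6,"tz":6.2,"turn":-11},{"grip":0,"tx":0.6,"ty":8.6,"tz":6.2,"turn":-11},{"grip":0,"tx":0.6,"ty":8.6,"tz":6.2,"turn":-11}]'
python3 - <<'E'
from h import *
import cv2
st(); print(to(pose(1.2,25,z=58)))
for n in('wrist','side'):
    c=manip.camera(n); cv2.imwrite(f'pics/{n}1.png',c['image'][:,:,::-1])
    if n=='wrist': print(c['eye'],c['attitude'])
E
```

```text
clock: 2.15
eef_pos: [678.7, 186.9, 179.1]
eef_rot: [2.175, 1.568, -2.946]
wrist_force: [0.9, -0.5, -0.3]
finger_gap: 0.2
2.15 [678.665 186.859 179.066] F [ 0.886 -0.51  -0.265] gap 0.2 j6 -0.9458145250190807 tool z yaw 66.60311346062191
[ 3.026 -0.01   0.103]
[601.716 219.992 357.894] [-0.289  0.002  1.163]
```

View pics/wrist1.png

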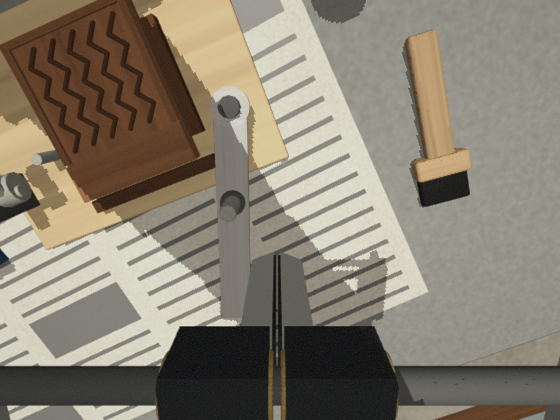

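Wrist view: pivot bolt at about (229,107), stud top (230,212), strap running down the image beside the shut fingers (tip about (277,256)); strap right of the finger path is clear.

Run:
```python
from h import *
C['wrist']=(373.22,276.535,213.469,[601.716,219.992,357.894],[-0.289,0.002,1.163])
p=onz('wrist',229,107,52);print('pivot',p,PIV)
for v in(205,210,214):
    q=onz('wrist',230,v,80);print('stud',q,np.linalg.norm((q-p)[:2]),'th',np.arctan2(*(q-p)[[1,0]])+np.pi/2-PSI)
print('strap end',onz('wrist',231,320,44))
print('tcp pred',proj('wrist',manip.read_state()['eef_pos']))
# block far edges and stop pin
print('pin',onz('wrist',34,160,43),J(-19.5,-70))
print('plate corner',onz('wrist',287,157,12),J(60,130),onz('wrist',45,248,12),J(60,-130))
p=pose(1.2);print(p)
```

```text
pivot [589.731 183.678  52.   ] [589.299 180.946]
stud [656.861 156.439  80.   ] 72.44562368798894 th 1.2183291740175535
stud [660.49  154.716  80.   ] 76.4567070090927 th 1.2152907273630356
stud [663.414 153.328  80.   ] 79.68906318332834 th 1.2130650636741787
strap end [767.697 100.03   44.   ]
tcp pred (np.float64(272.6601888220974), np.float64(272.0342654580898))
pin [562.924  12.719  43.   ] [564.201  11.681]
plate corner [649.649 209.078  12.   ] [650.257 208.95 ] [637.485 -47.312  12.   ] [641.678 -50.909]
[670.527 167.444  58.   ]
```

```bash
sed -i 's/PSI=-0.033/PSI=-0.037/;s/O=np.array(\[586.,81.\])/O=np.array([586.,82.])/' h.py; python3 -m jog '[{"grip":0,"tx":1,"ty":0,"tz":0.1,"turn":0},{"grip":0,"tx":2,"ty":0,"tz":0.1,"turn":0},{"grip":0,"tx":2.6,"ty":0,"tz":0.1,"turn":0},{"grip":0,"tx":3,"ty":0,"tz":0.1,"turn":0},{"grip":0,"tx":3,"ty":0,"tz":0.1,"turn":0}]'
python3 - <<'E'
from h import *
st()
print(to(pose(1.2)))
for th in np.arange(1.2,0.75,-0.0425): print(th,to(pose(th,-1)),'turn',(1.2-th)*180/np.pi/6)
E
```

```text
clock: 2.67
eef_pos: [678.2, 186.7, 58.2]
eef_rot: [2.233, 1.565, -2.892]
wrist_force: [-0.2, -0.3, -0.1]
finger_gap: 0.4
2.6667 [678.171 186.72   58.214] F [-0.173 -0.276 -0.127] gap 0.4 j6 -0.941723924592781 tool z yaw 66.37596860050928
[ 0.007 -0.019 -0.499]
1.2 [ 0.007 -0.019 -0.524] turn 0.0
1.1575 [ 0.007 -0.038 -0.61 ] turn 0.40584510488433295
1.115 [ 0.007 -0.052 -0.696] turn 0.8116902097686659
1.0725 [ 0.008 -0.063 -0.782] turn 1.2175353146529988
1.03 [ 0.008 -0.07  -0.869] turn 1.6233804195373318
0.9875 [ 0.008 -0.074 -0.956] turn 2.029225524421665
0.9450000000000001 [ 0.008 -0.074 -1.044] turn 2.4350706293059976
0.9025000000000001 [ 0.009 -0.07  -1.131] turn 2.8409157341903306
0.8600000000000001 [ 0.009 -0.062 -1.218] turn 3.2467608390746636
0.8175000000000001 [ 0.009 -0.051 -1.304] turn 3.652605943958996
0.7750000000000001 [ 0.01  -0.036 -1.39 ] turn 4.05845104884333
```

```bash
python3 -m jog '[{"grip":0,"tx":0,"ty":0,"tz":-0.25,"turn":0},{"grip":0,"tx":0,"ty":-0.02,"tz":-0.45,"turn":0},{"grip":0,"tx":0,"ty":-0.03,"tz":-0.55,"turn":0.2},{"grip":0,"tx":0,"ty":-0.04,"tz":-0.63,"turn":0.5},{"grip":0,"tx":0,"ty":-0.05,"tz":-0.71,"turn":0.9},{"grip":0,"tx":0,"ty":-0.06,"tz":-0.79,"turn":1.3},{"grip":0,"tx":0,"ty":-0.07,"tz":-0.87,"turn":1.65},{"grip":0,"tx":0,"ty":-0.07,"tz":-0.95,"turn":2.0},{"grip":0,"tx":0,"ty":-0.07,"tz":-1.03,"turn":2.4},{"grip":0,"tx":0,"ty":-0.07,"tz":-1.11,"turn":2.75},{"grip":0,"tx":0,"ty":-0.06,"tz":-1.19,"turn":3.1},{"grip":0,"tx":0,"ty":-0.06,"tz":-1.22,"turn":3.2}]'
python3 - <<'E'
from h import *
import cv2
st()
c=manip.camera('wrist'); cv2.imwrite('pics/wrist2.png',c['image'][:,:,::-1])
for th in np.arange(0.86,0.3,-0.0425): print(th,to(pose(th,-1)),'turn',(0.865-th)*180/np.pi/6)
E
```

```text
clock: 3.67
eef_pos: [663.3, 142.5, 63.4]
eef_rot: [-0.643, 1.568, 0.179]
wrist_force: [2.1, 0.8, 1.3]
finger_gap: 0.3
3.6667 [663.333 142.47   63.392] F [2.141 0.839 1.308] gap 0.3 j6 -0.6643235422525073 tool z yaw 47.089462239234585
0.86 [ 0.128  0.018 -0.065] turn 0.04774648292756865
0.8175 [ 0.128  0.    -0.151] turn 0.4535915878119016
0.775 [ 0.128 -0.014 -0.237] turn 0.8594366926962347
0.7325 [ 0.128 -0.025 -0.323] turn 1.2652817975805675
0.6900000000000001 [ 0.128 -0.032 -0.41 ] turn 1.6711269024649005
0.6475000000000001 [ 0.128 -0.035 -0.497] turn 2.0769720073492333
0.6050000000000001 [ 0.127 -0.034 -0.585] turn 2.4828171122335667
0.5625000000000001 [ 0.127 -0.03  -0.672] turn 2.8886622171178993
0.5200000000000001 [ 0.127 -0.022 -0.759] turn 3.2945073220022323
0.47750000000000015 [ 0.127 -0.01  -0.845] turn 3.7003524268865653
0.43500000000000016 [ 0.127  0.005 -0.931] turn 4.106197531770898
0.3925000000000002 [ 0.126  0.024 -1.016] turn 4.512042636655232
0.3500000000000002 [ 0.126  0.047 -1.1  ] turn 4.917887741539563
0.3075000000000002 [ 0.126  0.073 -1.184] turn 5.323732846423897
```

View pics/wrist2.png

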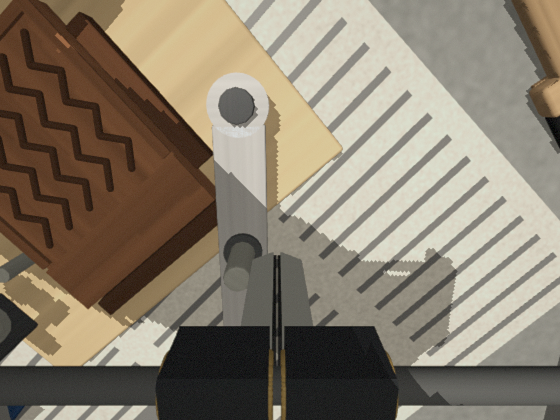

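The finger is against the stud, and the strap has turned to about 0.85 rad with about 2 N of force. Continue, correcting the height.

```bash
python3 -m jog '[{"grip":0,"tx":0.03,"ty":0.0,"tz":-0.12,"turn":0.2},{"grip":0,"tx":0.06,"ty":-0.01,"tz":-0.2,"turn":0.65},{"grip":0,"tx":0.1,"ty":-0.02,"tz":-0.28,"turn":1.05},{"grip":0,"tx":0.12,"ty":-0.03,"tz":-0.36,"turn":1.45},{"grip":0,"tx":0.12,"ty":-0.035,"tz":-0.45,"turn":1.85},{"grip":0,"tx":0.12,"ty":-0.035,"tz":-0.53,"turn":2.25},{"grip":0,"tx":0.12,"ty":-0.03,"tz":-0.61,"turn":2.6},{"grip":0,"tx":0.12,"ty":-0.03,"tz":-0.69,"turn":3.0},{"grip":0,"tx":0.12,"ty":-0.02,"tz":-0.77,"turn":3.35},{"grip":0,"tx":0.12,"ty":-0.01,"tz":-0.85,"turn":3.7},{"grip":0,"tx":0.12,"ty":0.0,"tz":-0.93,"turn":4.1},{"grip":0,"tx":0.12,"ty":0.01,"tz":-0.96,"turn":4.2}]'
python3 - <<'E'
from h import *
st();print(rot())
for th in np.arange(0.42,-0.06,-0.04): print(th,to(pose(th,-1)),'turn',(0.43-th)*180/np.pi/6)
E
```

```text
clock: 4.72
eef_pos: [636.1, 115.0, 56.9]
eef_rot: [0.314, 1.571, 0.697]
wrist_force: [1.8, 0.8, -0.3]
finger_gap: 0.4
4.7167 [636.094 115.013  56.883] F [ 1.837  0.835 -0.279] gap 0.4 j6 -0.2609621180917098 tool z yaw 21.948140319239055
[[ 0.    -0.374  0.928]
 [ 0.     0.928  0.374]
 [-1.     0.     0.   ]]
0.42 [-0.028 -0.015  0.012] turn 0.0954929658551373
0.38 [-0.028 -0.032 -0.068] turn 0.47746482927568595
0.34 [-0.028 -0.045 -0.149] turn 0.8594366926962347
0.30000000000000004 [-0.028 -0.056 -0.231] turn 1.2414085561167834
0.26000000000000006 [-0.028 -0.063 -0.313] turn 1.6233804195373318
0.22000000000000008 [-0.028 -0.067 -0.395] turn 2.0053522829578805
0.1800000000000001 [-0.028 -0.067 -0.477] turn 2.387324146378429
0.14000000000000012 [-0.028 -0.065 -0.559] turn 2.769296009798978
0.10000000000000014 [-0.028 -0.059 -0.641] turn 3.1512678732195263
0.060000000000000164 [-0.028 -0.049 -0.722] turn 3.5332397366400747
0.020000000000000184 [-0.028 -0.037 -0.803] turn 3.915211600060624
-0.019999999999999796 [-0.028 -0.021 -0.884] turn 4.297183463481172
```

```bash
python3 -m jog '[{"grip":0,"tx":0,"ty":-0.02,"tz":-0.06,"turn":0.4},{"grip":0,"tx":0,"ty":-0.04,"tz":-0.13,"turn":0.75},{"grip":0,"tx":0,"ty":-0.05,"tz":-0.2,"turn":1.1},{"grip":0,"tx":0,"ty":-0.06,"tz":-0.27,"turn":1.4},{"grip":0,"tx":0,"ty":-0.06,"tz":-0.34,"turn":1.75},{"grip":0,"tx":0,"ty":-0.065,"tz":-0.41,"turn":2.05},{"grip":0,"tx":0,"ty":-0.065,"tz":-0.47,"turn":2.35},{"grip":0,"tx":0,"ty":-0.065,"tz":-0.53,"turn":2.6},{"grip":0,"tx":0,"ty":-0.06,"tz":-0.58,"turn":2.85},{"grip":0,"tx":0,"ty":-0.06,"tz":-0.62,"turn":3.05},{"grip":0,"tx":0,"ty":-0.06,"tz":-0.62,"turn":3.05}]'
python3 - <<'E'
from h import *
import cv2
st()
c=manip.camera('wrist'); cv2.imwrite('pics/wrist3.png',c['image'][:,:,::-1])
for th in np.arange(0.12,-0.06,-0.02): print(th,to(pose(th,-1)),'turn',(0.12-th)*180/np.pi/6)
E
```

```text
clock: 5.63
eef_pos: [614.1, 103.6, 56.8]
eef_rot: [-2.444, 1.571, -2.378]
wrist_force: [-0.6, -1.0, 0.5]
finger_gap: 0.6
5.6333 [614.104 103.596  56.756] F [-0.631 -1.041  0.458] gap 0.6 j6 0.04286762036110057 tool z yaw 3.7530923430691754
0.12 [-0.032  0.002  0.016] turn 0.0
0.09999999999999999 [-0.032 -0.008 -0.024] turn 0.19098593171027445
0.07999999999999999 [-0.032 -0.016 -0.064] turn 0.3819718634205489
0.059999999999999984 [-0.032 -0.024 -0.105] turn 0.5729577951308233
0.03999999999999998 [-0.032 -0.031 -0.145] turn 0.7639437268410978
0.019999999999999976 [-0.032 -0.038 -0.186] turn 0.9549296585513724
-2.7755575615628914e-17 [-0.032 -0.043 -0.226] turn 1.1459155902616467
-0.020000000000000018 [-0.032 -0.048 -0.267] turn 1.336901521971921
-0.040000000000000036 [-0.032 -0.052 -0.308] turn 1.5278874536821956
```

View pics/wrist3.png

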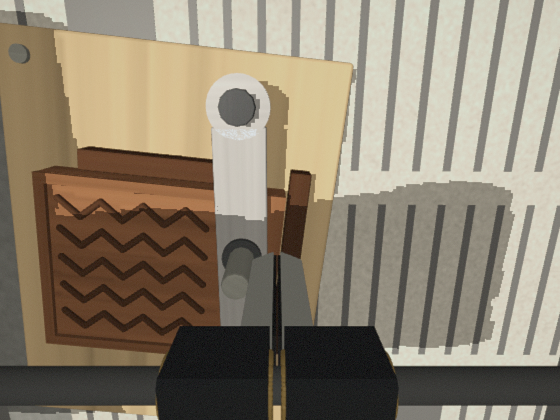

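The strap is over the margin at about 0.11 rad, with the block square in its corner. Finish slowly, watching the force.

```bash
python3 -m jog '[{"grip":0,"tx":0,"ty":-0.005,"tz":-0.03,"turn":0.15},{"grip":0,"tx":0,"ty":-0.01,"tz":-0.05,"turn":0.3},{"grip":0,"tx":0,"ty":-0.015,"tz":-0.08,"turn":0.45},{"grip":0,"tx":0,"ty":-0.02,"tz":-0.11,"turn":0.6},{"grip":0,"tx":0,"ty":-0.03,"tz":-0.14,"turn":0.75},{"grip":0,"tx":0,"ty":-0.03,"tz":-0.17,"turn":0.9},{"grip":0,"tx":0,"ty":-0.04,"tz":-0.19,"turn":1.0},{"grip":0,"tx":0,"ty":-0.04,"tz":-0.19,"turn":1.0}]'
python3 - <<'E'
from h import *
import cv2
st()
c=manip.camera('side'); cv2.imwrite('pics/side3.png',cv2.resize(c['image'][150:275,225:390,::-1],None,fx=4,fy=4,interpolation=3))
E
```

```text
clock: 6.35
eef_pos: [606.6, 101.8, 56.6]
eef_rot: [2.545, 1.57, 2.506]
wrist_force: [0.4, -0.1, 0.2]
finger_gap: 0.7
6.35 [606.635 101.784  56.619] F [ 0.4   -0.099  0.167] gap 0.7 j6 0.14584227044291057 tool z yaw -2.2560534366112623
```

```bash
python3 -m jog '[{"grip":0,"tx":0,"ty":0,"tz":-0.02,"turn":0},{"grip":0,"tx":0,"ty":0,"tz":-0.04,"turn":0},{"grip":0,"tx":0,"ty":0,"tz":-0.05,"turn":0},{"grip":0,"tx":0,"ty":0,"tz":-0.05,"turn":0}]'
python3 -m jog '[{"grip":0,"tx":0,"ty":0,"tz":-0.02,"turn":0},{"grip":0,"tx":0,"ty":0,"tz":-0.03,"turn":0},{"grip":0,"tx":0,"ty":0,"tz":-0.03,"turn":0}]'
```

```text
clock: 6.73
eef_pos: [605.5, 101.7, 56.7]
eef_rot: [0.099, 1.569, 0.06]
wrist_force: [6.1, -0.1, -3.1]
finger_gap: 0.1
clock: 6.98
eef_pos: [605.3, 101.7, 56.8]
eef_rot: [0.085, 1.566, 0.047]
wrist_force: [14.8, -0.3, -6.9]
finger_gap: 0.5
```

The force rose to 15 N with no further motion, so the strap is against its stop. Back off, rise and look.

```bash
python3 -m jog '[{"grip":0,"tx":0,"ty":0,"tz":0.2,"turn":0},{"grip":0,"tx":0,"ty":0,"tz":0.6,"turn":0},{"grip":0,"tx":-0.9,"ty":0,"tz":0.6,"turn":0},{"grip":0,"tx":-1.8,"ty":0,"tz":0.6,"turn":0},{"grip":0,"tx":-2.7,"ty":0,"tz":0.6,"turn":0},{"grip":0,"tx":-3,"ty":0,"tz":0.6,"turn":0},{"grip":0,"tx":-3,"ty":0,"tz":0.6,"turn":0}]'
python3 - <<'E'
from h import *
import cv2
st()
c=manip.camera('wrist'); cv2.imwrite('pics/wrist4.png',c['image'][:,:,::-1]); print(c['eye'],c['attitude'])
E
```

```text
clock: 7.57
eef_pos: [628.7, 101.1, 180.3]
eef_rot: [0.155, 1.565, 0.117]
wrist_force: [0.0, 0.1, -0.3]
finger_gap: 0.3
7.5667 [628.689 101.075 180.328] F [ 0.038  0.069 -0.327] gap 0.3 j6 0.1401717934867997 tool z yaw -2.196199264445796
[630.701 184.623 359.042] [-0.291 -0.005 -0.038]
```

View pics/wrist4.png

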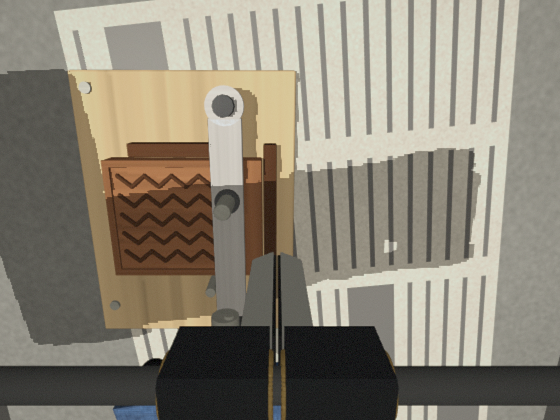

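Strap lies along the fence end against the stop pin (210,285), its end under the cam (226,318), and the block has not moved. Next, over the ball.

Run:
```python
from h import *
h=J(0,-92);print(h,to([533,-8,165]))
```

```text
[582.597  -9.937] [ 0.308 -2.813 -2.266]
```

```bash
python3 -m jog '[{"grip":0,"tx":0,"ty":-0.9,"tz":-0.7,"turn":0},{"grip":0,"tx":0,"ty":-1.6,"tz":-1.3,"turn":0},{"grip":0,"tx":0,"ty":-2.3,"tz":-1.9,"turn":0},{"grip":0,"tx":0,"ty":-2.8,"tz":-2.25,"turn":0},{"grip":0,"tx":0.3,"ty":-2.8,"tz":-2.25,"turn":0},{"grip":0,"tx":0.3,"ty":-2.8,"tz":-2.25,"turn":0}]'
python3 - <<'E'
from h import *
import cv2
st()
a=manip.camera('scene')['image'][130:280,200:380,::-1]; b=manip.camera('side')['image'][150:275,225:390,::-1]
f=lambda m:cv2.resize(m,(396,330),interpolation=3)
cv2.imwrite('pics/z2.png',np.hstack([f(a),f(b)]))
h=J(0,-92)
for al in np.arange(0.91,-0.01,-0.07): print(round(al,2),to([h[0]-80*np.cos(al),h[1]+80*np.cos(al)*.037,62+80*np.sin(al)+11]))
E
```

```text
clock: 8.12
eef_pos: [531.5, -8.4, 161.6]
eef_rot: [3.09, 1.566, 3.05]
wrist_force: [0.4, 1.2, -0.9]
finger_gap: 0.2
8.1167 [531.455  -8.358 161.601] F [ 0.419  1.202 -0.934] gap 0.2 j6 -0.04450760463391174 tool z yaw -2.3010232014900738
0.91 [ 0.679 -0.019  0.018]
0.84 [ 0.769 -0.019 -0.089]
0.77 [ 0.866 -0.019 -0.19 ]
0.7 [ 0.97  -0.02  -0.283]
0.63 [ 1.08  -0.02  -0.369]
0.56 [ 1.196 -0.02  -0.448]
0.49 [ 1.318 -0.02  -0.518]
0.42 [ 1.444 -0.02  -0.579]
0.35 [ 1.574 -0.02  -0.631]
0.28 [ 1.707 -0.02  -0.674]
0.21 [ 1.843 -0.021 -0.708]
0.14 [ 1.981 -0.021 -0.732]
0.07 [ 2.12  -0.021 -0.746]
0.0 [ 2.26  -0.021 -0.75 ]
```

View pics/z2.png

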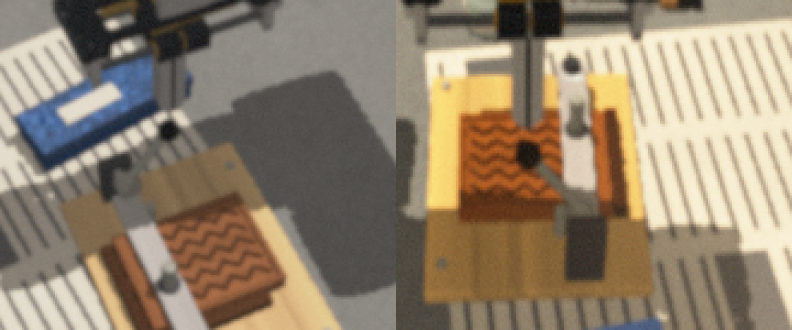

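The tip is directly above the ball in both views, scene crop (168,130) and side crop (528,154). Push down, following the arc.

```bash
python3 -m jog '[{"grip":0,"tx":0.4,"ty":-0.02,"tz":0.0,"turn":0},{"grip":0,"tx":0.65,"ty":-0.02,"tz":0.0,"turn":0},{"grip":0,"tx":0.75,"ty":-0.02,"tz":-0.03,"turn":0},{"grip":0,"tx":0.83,"ty":-0.02,"tz":-0.09,"turn":0},{"grip":0,"tx":0.92,"ty":-0.02,"tz":-0.18,"turn":0},{"grip":0,"tx":1.02,"ty":-0.02,"tz":-0.27,"turn":0},{"grip":0,"tx":1.13,"ty":-0.02,"tz":-0.36,"turn":0},{"grip":0,"tx":1.24,"ty":-0.02,"tz":-0.44,"turn":0},{"grip":0,"tx":1.35,"ty":-0.02,"tz":-0.51,"turn":0},{"grip":0,"tx":1.46,"ty":-0.02,"tz":-0.57,"turn":0},{"grip":0,"tx":1.55,"ty":-0.02,"tz":-0.61,"turn":0},{"grip":0,"tx":1.55,"ty":-0.02,"tz":-0.61,"turn":0}]'
python3 - <<'E'
from h import *
import cv2
st()
a=manip.camera('scene')['image'][130:280,200:380,::-1]; b=manip.camera('side')['image'][150:275,225:390,::-1]
f=lambda m:cv2.resize(m,(396,330),interpolation=3)
cv2.imwrite('pics/z3.png',np.hstack([f(a),f(b)]))
h=J(0,-92)
for al in np.arange(0.42,-0.01,-0.07): print(round(al,2),to([h[0]-80*np.cos(al),h[1]+80*np.cos(al)*.037,62+80*np.sin(al)+11]))
E
```

```text
clock: 9.22
eef_pos: [508.1, -6.8, 101.8]
eef_rot: [3.062, 1.568, 3.024]
wrist_force: [-1.6, 0.3, 1.5]
finger_gap: 0.4
9.2167 [508.099  -6.791 101.801] F [-1.593  0.251  1.457] gap 0.4 j6 -0.04789597042324456 tool z yaw -2.157569321476001
0.42 [-0.085 -0.005  0.015]
0.35 [ 0.045 -0.005 -0.037]
0.28 [ 0.178 -0.005 -0.08 ]
0.21 [ 0.314 -0.005 -0.114]
0.14 [ 0.452 -0.005 -0.139]
0.07 [ 0.591 -0.005 -0.153]
-0.0 [ 0.731 -0.005 -0.158]
```

View pics/z3.png

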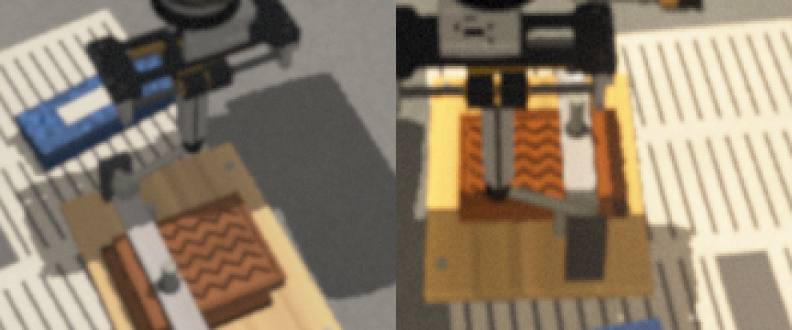

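The ball has come down with the tip, with the lever now at about 0.37 rad. Continue to level.

```bash
python3 -m jog '[{"grip":0,"tx":0.1,"ty":0,"tz":-0.03,"turn":0},{"grip":0,"tx":0.2,"ty":0,"tz":-0.06,"turn":0},{"grip":0,"tx":0.3,"ty":0,"tz":-0.1,"turn":0},{"grip":0,"tx":0.4,"ty":0,"tz":-0.12,"turn":0},{"grip":0,"tx":0.5,"ty":0,"tz":-0.14,"turn":0},{"grip":0,"tx":0.58,"ty":0,"tz":-0.15,"turn":0},{"grip":0,"tx":0.65,"ty":0,"tz":-0.16,"turn":0},{"grip":0,"tx":0.7,"ty":0,"tz":-0.16,"turn":0},{"grip":0,"tx":0.73,"ty":0,"tz":-0.16,"turn":0},{"grip":0,"tx":0.73,"ty":0,"tz":-0.16,"turn":0}]'
python3 -m jog '[{"grip":0,"tx":0.02,"ty":0,"tz":0,"turn":0},{"grip":0,"tx":0.04,"ty":0,"tz":0,"turn":0},{"grip":0,"tx":0.04,"ty":0,"tz":0,"turn":0}]'
```

```text
clock: 10.15
eef_pos: [502.6, -7.2, 73.2]
eef_rot: [2.976, 1.571, 2.938]
wrist_force: [-0.4, 0.9, 0.1]
finger_gap: 0.5
clock: 10.4
eef_pos: [502.9, -7.2, 72.5]
eef_rot: [-0.045, 1.57, -0.084]
wrist_force: [-5.5, 0.7, 10.2]
finger_gap: 0.1
```

```bash
python3 -m jog '[{"grip":0,"tx":0.02,"ty":0,"tz":0,"turn":0},{"grip":0,"tx":0.04,"ty":0,"tz":0,"turn":0},{"grip":0,"tx":0.04,"ty":0,"tz":0,"turn":0}]'
python3 -m jog '[{"grip":0,"tx":-0.6,"ty":0,"tz":0,"turn":0},{"grip":0,"tx":-1.5,"ty":0,"tz":0,"turn":0},{"grip":0,"tx":-2.5,"ty":0,"tz":0,"turn":0},{"grip":0,"tx":-3.2,"ty":0,"tz":0,"turn":0},{"grip":0,"tx":-3.2,"ty":1,"tz":-1,"turn":0},{"grip":0,"tx":-3.2,"ty":2,"tz":-2,"turn":0},{"grip":0,"tx":-3.2,"ty":2,"tz":-3,"turn":0},{"grip":0,"tx":-3.2,"ty":2,"tz":-3,"turn":0}]'
python3 - <<'E'
from h import *
import cv2
st()
a=manip.camera('scene')['image'][130:380,180:380,::-1]; b=manip.camera('side')['image'][130:330,225:390,::-1]
f=lambda m:cv2.resize(m,(396,480),interpolation=3)
cv2.imwrite('pics/z4.png',np.hstack([f(a),f(b)]))
h=J(0,-92);B=[h[0]-80,h[1]+3,62];print(proj('scene',B),proj('side',B))
E
```

```text
clock: 10.65
eef_pos: [502.9, -7.2, 71.8]
eef_rot: [-0.097, 1.57, -0.135]
wrist_force: [-11.4, -0.1, 22.4]
finger_gap: 0.6
clock: 11.32
eef_pos: [383.2, 78.6, 198.0]
eef_rot: [0.781, 1.57, 0.744]
wrist_force: [-0.5, -0.0, 0.3]
finger_gap: 0.4
11.3167 [383.24   78.629 198.015] F [-0.518 -0.016  0.342] gap 0.4 j6 0.14565421487584312 tool z yaw -2.131261627713996
(np.float64(288.93097192943554), np.float64(201.34666814944867)) (np.float64(265.2715821351097), np.float64(230.76079282372945))
```

View pics/z4.png

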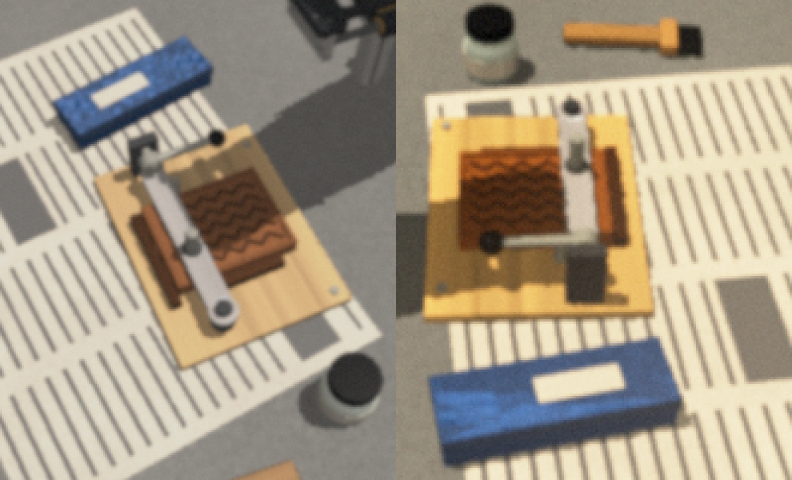

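The ball is at scene (289,202) and side (265,231), matching the predicted level pose to within a pixel. The strap is home under the cam, and the block, jar, brush and carton look undisturbed.

```bash
python3 -c "
from cell import manip
print(manip.sign_off())"
```

```text
the job is handed in; nothing more can be done
None
```

The block is clamped and the job is handed in at about 11.4 s, inside the 48 s limit. The strap went home first, then the lever went down, using only the shut fingers.

- **Strap:** I pushed the far side of the stud through about 1.2 rad, with about 2 N at the readings taken mid-swing. It then stopped moving and the force rose to 15 N. The wrist view showed it against the stop pin with its end under the cam.
- **Lever:** I pushed the ball down along its arc until the fingertip stopped at about 72 to 73 mm, the stated height of the ball's top when down. The force there reached about 25 N. Afterwards the ball lay within a pixel of where a level lever should put it in both views.
- **Other checks:** The last picture, with the arm clear and about 0 N at the wrist, showed the block square in its corner. The jar, brush and carton looked undisturbed, judged by eye.
- **Disagreements:** The two views disagreed by up to 9 mm on the pivot's position at first, so I refined it from the wrist camera. During the swing the fingertip rose about 5 mm without being told to, and I corrected it.

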